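Load the glue syringe into the dispensing stand

TASK

Take the orange glue syringe out of the rack and slide it sideways into the slot of the plywood stand, with its flange between the two plates, and on past the sprung ball catch until the catch has sprung shut and the syringe is fully home, pressed against the stop with a firm 8 N or so. Push gently, by feel: the plastic flange cracks at about 20 N and the stand's plates are not exactly where they are measured to be. Ease off the push, let go of it there, and leave the blue syringe, the glass, the plywood model and the plywood ring where they are.

Things in the scene. Friction and masses are not known exactly. Their poses are not given: they have to be found in the camera images.
- glue: Orange glue syringe, upright, 60 g, round about z; starts in one of the rack's holes. Origin: on its axis at the flange's underside, z up. White flange 40 mm across (z 0 to 4 mm), orange rod 20 mm across (z 4 to 58), thumb disc 27 across (z 58 to 62), barrel 24 across (z -56 to 0), nozzle to z -74. Grip the rod about 40 mm above the origin, so the fingers stay above the stand.
- filler: The blue syringe, same shape, size and origin, in the other hole of the rack. To be left alone.
- rack: Fixed wooden rack, 70 (x) by 170 (y) by 90 mm high, origin on the table under its centre. Two round holes 29 mm across, at y = +42 and -42 mm; a syringe hangs in a hole with its flange resting on the rack's top, 90 mm above the table, and must be raised 75 mm to clear it, 140 mm to pass over the other syringe.
- stand: Fixed plywood stand, 130 (x) by 118 (y) by 112 mm high; origin on the table. The syringe is slid in along +x; the slot opens to -x, its axis is y = 0. Two plates (tops 100 and 112 mm high, 6 and 4 mm thick) share a slot 26 mm wide, for the barrel below and the rod above; the flange goes into the 8 mm gap between them. Cheeks at y = +-50 mm, 112 mm high; base board 6 mm thick.
- home (a point): Nominal home of the syringe's origin: on the stand's z axis, 100 mm up (top of the lower plate). Both plates, the stop at the slot's end and the catch are one head that is clamped up to 9 mm either way along the stand's x, and this is NOT measured: the syringe really meets the stop with its axis anywhere from 9 mm before to 9 mm beyond this point.
- mouth (a point): Point on the slot's axis in the mouth, at stand x = -50 mm, 100 mm up, fixed to the stand. The mouth flares from 26 mm wide at x = -28 (lower plate) and -22 mm (upper plate) to about 60 mm wide 25 mm farther out (these too shift with the head).
- catch (a joint): Sprung steel ball, 16 mm across, on the slot's +y side just under the lower plate, 12 mm before the true home; red tab outside the stand. Value in m: 0 = shut (ball 5 mm into the slot), 0.003 to 0.004 = pushed aside by the passing barrel, 0.006 = end of travel. Pushing past it takes up to about 10 N along the slot; it springs shut only within about 3 mm of home.
- tumbler: Drinking glass, 68 mm across, 110 mm high, standing at the far side of the table; origin at the centre of its foot. Bystander.
- model: Plywood model vehicle, 210 by 115 by 80 mm, at the left side of the table; origin under its centre. Bystander.
- ring: Plywood ring, 40 mm across, 5 mm thick, flat on the table between rack and stand; origin under its centre. Bystander.
Things that resemble listed ones, but are neither listed nor needed, are in the scene too. Leave any pink look-alike of the glue alone.

How it is judged:
By the outcome, as a careful person would: the job done as asked, in the order asked, and still so for the second after the job is handed in, with the robot touching nothing.
It also fails if it takes over 72 s, if anything falls off the work surface, if the arm or the gripper's body presses on something with over 40 N, if the wrist force passes 120 N, or if a joint passes its speed limit or range.

ROBOT

A 7-joint arm with a two-finger parallel gripper is mounted at the origin on the work surface. World frame = base frame: x ahead of the robot, y to its left, z up, the work surface at z = 0. Lengths are in m, angles in rad, forces in N, time in s.
With the tool pointing down it reaches from about 0.4 to 0.85 m from the base axis. Payload 10.4 kg.
Tool frame: the origin (TCP) lies on the centre line of the jaws, within the pads' length; the fingertips stand 14 mm ahead of it and the grasp point (between the pads) lies 5 mm behind it (manip.tip_reach is the distance from the TCP to the fingertips, in m); z points along the fingers, y is the line along which they close (so a half turn about z gives the same grasp; the last joint's range is limited). The gripper opens to 85 mm and grips with 20 to 120 N. Pads are 22 mm wide; open, the fingers measure 114 mm over their backs; the gripper's body (76 mm by 85 mm) begins 54 mm behind the grasp point. The pads swing forward as they close: fully open they stand 13 mm farther back than shut.
Start: joints at [1.287, 0.332, -0.065, 1.46, 0.022, 1.35, -0.088], TCP at [0.161, -0.604, 0.245] pointing down, gripper open.
Joint ranges: [-2.6, 2.6], [-0.5, 2.12], [-1.47, 1.34], [0.16, 2.42], [-1.27, 4.41], [0.06, 2.06], [-2.6, 2.6]. Speed limits (rad/s): [2.22, 2.22, 2.79, 2.79, 3.14, 3.14, 3.14].

INTERFACE

Orientations are given as a unit quaternion [x, y, z, w].
In Python, from workcell import manip gives the robot as it stands.
- The arm moves only by the shell command python3 -m pendant 'ROWS' [FORCE]. ROWS is JSON, a list of rows, each a list of 7 numbers: the shift along the tool's x, y, z in units of 50 mm (1.0 is 50 mm), then the turn, a rotation vector about the tool's x, y, z in units of 8 degrees (1.0 is 8 degrees), then the opening, from -1 (shut) to 1 (fully open), so that 0 is half open. In form: [[dx, dy, dz, ax, ay, az, jaw], ...]. A call has exactly 10 rows; each row is the pose to reach, as a shift and turn from the pose commanded when the call began, along the tool's axes at that moment; what a row does not reach only later rows make up. A row lasts 1/8 s, in which the tool goes at most 62.5 mm and 10.7 degrees, less where a joint would pass 70% of its speed; a pose out of reach is approached as far as the arm can. A call with a gripper value outside its range is refused whole. The fingers move at their own pace and stop on an object; FORCE is the grip in N (left out, the last holds). Time passes only in rows, so rows that repeat a pose let the fingers close, or fill a call up. It gives the time, the measured TCP pose, the force, the opening and the grip force at its end, in the units of the state.
- manip.get_obs(): the state, without advancing time (a new reading comes with each control period).
- manip.camera(name): name is "side" or "top"; returns (picture, depth): 400x640x3 uint8, red, green, blue; 400x640 float32, m along the optical axis (not along the pixel's ray), 0 where there is no reading.
- manip.get_calibration(name): a dict with "fx", "fy", "cx", "cy" (pixels), "xyz" and "orientation" of the camera in the world. Camera axes: x right, y up, looking along -z (the intrinsics and any distortion apply to the point x, -y, -z); pixel columns grow to the right and rows downward; lengths in m; the calibration is good to about 2 mm. A picture is of the moment at which its call begins. get_calibration takes no time and is no camera call.
- manip.hand_in(): hands the job in; it is judged then, once.
Trained networks look in the newest picture that a camera, given by its name, has taken for a name from the list of things; names that differ only in an ending like _2 or _b are one class to them, and where a whole thing is asked for, a point or a joint stands for the part that bears it (a point fixed in the world has none). Each returns a list of dicts, best first, with "p" (0 to 1); they miss things now and then, are a little off and sometimes report something else, mostly with a low value. They report only what shows in the picture. A call takes as long as a camera call. They do not tell look-alikes from the thing itself.
- manip.find_in(thing, camera): "box" ([left, top, right, bottom] in pixels, round what is visible of it).
- manip.trace(thing, camera): "pixels" (400x640 bool, what is visible of it) and "box" ([left, top, right, bottom] in pixels, round what is visible of it).
- manip.tip_of(thing, camera): "pixel" ([column, row] in pixels: a listed point, or the origin of a listed thing).
The state is a dict: "clock": time; "joint_pos": joint angles; "joint_velocities": joint speeds; "tau": joint torques, N m; "position": TCP position; "ee_rot": TCP orientation; "ft_force": force on the tool from outside, world axes, zero at the start; "torque": the same for the moment, N m; "grip_width": opening from 0.0 (shut) to 1.0 (fully open); "grasp_force": force on a finger pad.
Only numpy, scipy, OpenCV 4.12 (cv2) and the standard library are available. Lean on these libraries where they do the work, as an engineer would, in place of code of your own. Each camera call takes 0.05 s, during which the arm holds its last target. There are 200 camera calls.

## Working session

There is one attempt and no reset: what is moved stays moved. The work goes in short steps, Python scripts to look and compute and a shell command to move; the robot and the scene stay as the last step left them, time stands still between calls to the robot, and variables do not carry over. Pictures are saved under pics/ and viewed, at most 10 in all, crops included, and the job is handed in when it is done.

```bash
mkdir -p pics; ls; cat > h.py <<'E'
import numpy as np, cv2
from scipy.spatial.transform import Rotation as R
from workcell import manip
def pts(cam, depth, mask):
    c=manip.get_calibration(cam); v,u=np.nonzero(mask&(depth>0)); d=depth[v,u]
    p=np.stack([(u-c["cx"])/c["fx"]*d,-(v-c["cy"])/c["fy"]*d,-d],1)
    return R.from_quat(c["orientation"]).apply(p)+c["xyz"]
E
python3 - <<'E'
from h import *
for n in("top","side"):
    c=manip.get_calibration(n);print(c)
    p,d=manip.camera(n);cv2.imwrite(f"pics/{n}0.png",p[:,:,::-1]);np.savez(f"{n}0.npz",p=p,d=d)
    for t in("glue","filler","stand","rack","home","mouth"):
        try:
            print(n,t,[(np.round(r["pixel"]),round(r["p"],2)) for r in manip.tip_of(t,n)][:4])
        except Exception as e: print(n,t,e)
o=manip.get_obs();print(o["clock"],o["position"],o["ee_rot"],o["ft_force"],R.from_quat(o["ee_rot"]).as_matrix().round(3))
E
```

```text
pics
{'fx': 444.98017398558744, 'fy': 444.98017398558744, 'cx': 321.83745707951226, 'cy': 194.13172723551006, 'xyz': array([0.41514008, 0.08935118, 1.01072294]), 'orientation': array([-0.06024276,  0.05702546,  0.70892255, -0.70039112])}
top glue [(array([439., 257.]), 0.92), (array([451., 211.]), 0.7), (array([404., 176.]), 0.68), (array([444., 163.]), 0.63)]
top filler [(array([491., 210.]), 0.68), (array([371., 263.]), 0.68)]
top stand [(array([271., 225.]), 0.86)]
top rack [(array([457., 216.]), 0.68)]
top home [(array([270., 225.]), 0.85)]
top mouth [(array([262., 246.]), 0.73), (array([490., 207.]), 0.39), (array([370., 141.]), 0.31)]
{'fx': 508.982985635348, 'fy': 508.982985635348, 'cx': 317.4951440446595, 'cy': 198.7685901403879, 'xyz': array([0.07500177, 0.87467566, 0.79139045]), 'orientation': array([-0.11936931,  0.41660239,  0.86286702, -0.26010369])}
side glue [(array([348., 154.]), 0.94), (array([354., 132.]), 0.8), (array([418., 162.]), 0.76), (array([391., 138.]), 0.6)]
side filler [(array([402., 128.]), 0.47)]
side stand [(array([318., 252.]), 0.81)]
side rack [(array([392., 159.]), 0.78), (array([298., 175.]), 0.68)]
side home [(array([317., 220.]), 0.84)]
side mouth [(array([334., 229.]), 0.55)]
0.7 [ 0.16118099 -0.60388787  0.24536346] [9.91511071e-01 1.30022276e-01 2.75085754e-05 5.53903311e-05] [-0.72256044 -0.18709851 -0.34303562] [[ 0.966  0.258  0.   ]
 [ 0.258 -0.966 -0.   ]
 [ 0.     0.    -1.   ]]
```

View pics/top0.png

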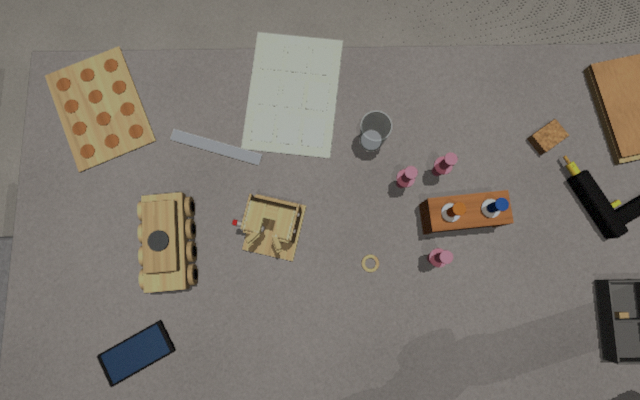

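View pics/side0.png

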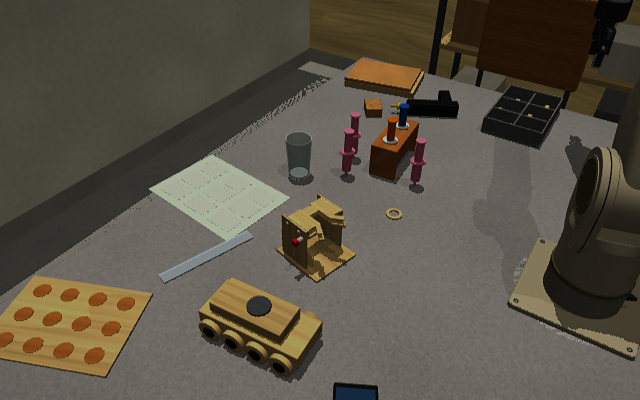

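The orange glue stands in the rack at about (451,212) in the top view, with blue at (495,207). Pink decoys are at (406,177), (446,163) and (440,257). The stand is at (271,225) with its mouth facing down-image (toward the robot), and the ring is at (370,263).

```bash
cat > m.py <<'E'
from h import *
out={}
for n in("top","side"):
    z=np.load(f"{n}0.npz");p,d=z["p"],z["d"];P=np.full(p.shape,np.nan)
    m=d>0;P[m]=pts(n,d,m)
    hsv=cv2.cvtColor(p,cv2.COLOR_RGB2HSV)
    boxes={"top":(435,195,475,230),"side":(378,110,400,150)}[n]
    l,t,r,b=boxes;s=np.zeros(d.shape,bool);s[t:b,l:r]=1
    tbl=P[m&(abs(P[...,2])<.02)];print(n,"table z",np.median(tbl[:,2]))
    Z=P[...,2]
    org=s&(hsv[...,0]<14)&(hsv[...,1]>150)&(Z>.105)
    fl=s&(hsv[...,1]<90)&(Z>.085)&(Z<.105)
    tip=s&(hsv[...,1]>150)&(Z>.142)&(Z<.165)
    for k,q in(("orange",org),("flange",fl),("disc",tip)):
        a=P[q];print(n,k,len(a),a.mean(0).round(4),a.min(0).round(4),a.max(0).round(4)) if len(a) else print(k,0)
    l,t,r,b={"top":(420,185,518,240),"side":(365,112,425,185)}[n];s=np.zeros(d.shape,bool);s[t:b,l:r]=1
    q=P[s&(Z>.083)&(Z<.096)&(hsv[...,1]>90)]
    rr=cv2.minAreaRect((q[:,:2]*1000).astype(np.float32));print("racktop",len(q),np.median(q[:,2]),rr)
    l,t,r,b={"top":(225,180,312,265),"side":(270,190,360,280)}[n];s=np.zeros(d.shape,bool);s[t:b,l:r]=1
    for lo,hi in((.002,.012),(.095,.104),(.107,.118)):
        q=P[s&(Z>lo)&(Z<hi)];rr=cv2.minAreaRect((q[:,:2]*1000).astype(np.float32));print("stand",lo,len(q),np.median(q[:,2]).round(4),rr)
    out[n]=P[s]
    if 1:
        g=P[s&(Z>.09)];S=6
        im=np.zeros((600,800,3),np.uint8)
        c=np.array([.41,.20])
        for x,y,zz in P[s&(Z>.0015)]:
            u=int(400-(y-c[1])*3500);v=int(300-(x-c[0])*3500)
            col=(0,255,0) if zz>.106 else (0,200,255) if zz>.094 else (255,0,0) if zz<.012 else (90,90,90)
            cv2.circle(im,(u,v),3,col,-1)
        cv2.imwrite(f"pics/map_{n}.png",im)
np.savez("st.npz",**out)
for n,a in out.items(): a=a[a[:,2]>.09];print(n,a.mean(0))
E
python3 m.py
```

```text
top table z 0.0003012426661710421
top orange 47 [ 0.524  -0.1645  0.1275] [ 0.515  -0.1776  0.1056] [ 0.5324 -0.1595  0.1533]
top flange 172 [ 0.5262 -0.168   0.094 ] [ 0.5089 -0.192   0.0877] [ 0.5476 -0.1528  0.1   ]
top disc 143 [ 0.5273 -0.1729  0.1519] [ 0.515  -0.1864  0.1486] [ 0.5405 -0.1595  0.1556]
racktop 1966 0.08993440447595058 ((531.2330932617188, -215.14169311523438), (70.41089630126953, 172.0951385498047), 5.180894374847412)
stand 0.002 1760 0.0049 ((522.94384765625, 217.32333374023438), (198.36990356445312, 192.3039093017578), 89.44488525390625)
stand 0.095 192 0.1 ((508.7555847167969, 212.16146850585938), (130.11477661132812, 102.5760498046875), 75.63526916503906)
stand 0.107 1510 0.1119 ((509.3918762207031, 202.9051971435547), (106.46284484863281, 96.76070404052734), 75.88794708251953)
side table z 0.00030416340068673
side orange 164 [ 0.5261 -0.1666  0.1339] [ 0.5154 -0.1847  0.1051] [ 0.5394 -0.1561  0.1549]
side flange 90 [ 0.5298 -0.1846  0.0931] [ 0.5091 -0.2634  0.0883] [ 0.5532 -0.151   0.1003]
side disc 68 [ 0.5269 -0.1684  0.1499] [ 0.5154 -0.1847  0.142 ] [ 0.5394 -0.1561  0.1549]
racktop 660 0.0893217603439051 ((502.2109069824219, -217.87887573242188), (134.58963012695312, 179.98439025878906), 6.374202251434326)
stand 0.002 1917 0.0055 ((549.7452392578125, 145.98959350585938), (221.11422729492188, 306.67742919921875), 34.06757354736328)
stand 0.095 379 0.0996 ((509.0267333984375, 216.25299072265625), (129.40545654296875, 105.3726577758789), 77.85504150390625)
stand 0.107 1056 0.1118 ((509.5587463378906, 204.3651580810547), (107.5870132446289, 99.32704162597656), 76.3818359375)
top [0.50984129 0.20409918 0.10988008]
side [0.50867135 0.213133   0.10733993]
```

View pics/map_top.png

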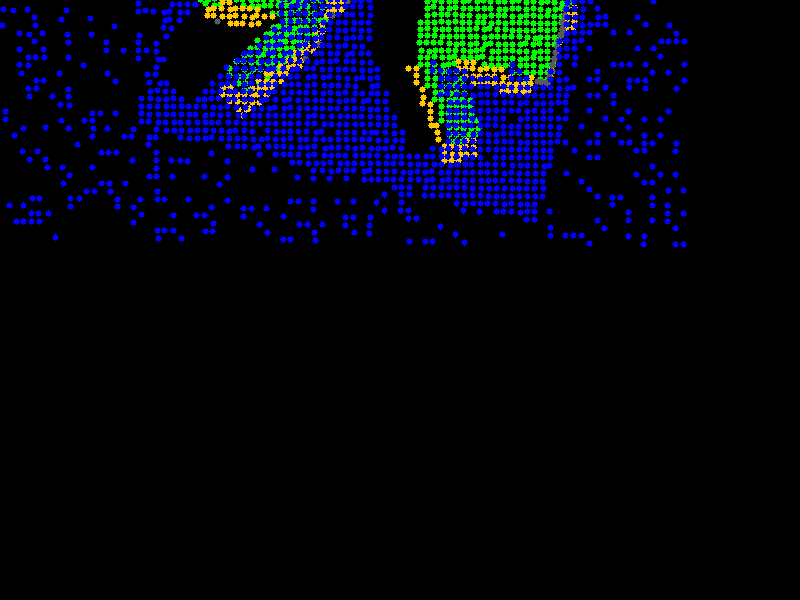

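```bash
python3 - <<'E'
import cv2
a=cv2.imread("pics/top0.png")[180:270,225:315];b=cv2.imread("pics/side0.png")[185:285,265:365]
cv2.imwrite("pics/c1.png",cv2.hconcat([cv2.resize(a,(400,400),interpolation=2),cv2.resize(b,(400,400),interpolation=2)]))
E
```

```text
(no output)
```

View pics/c1.png

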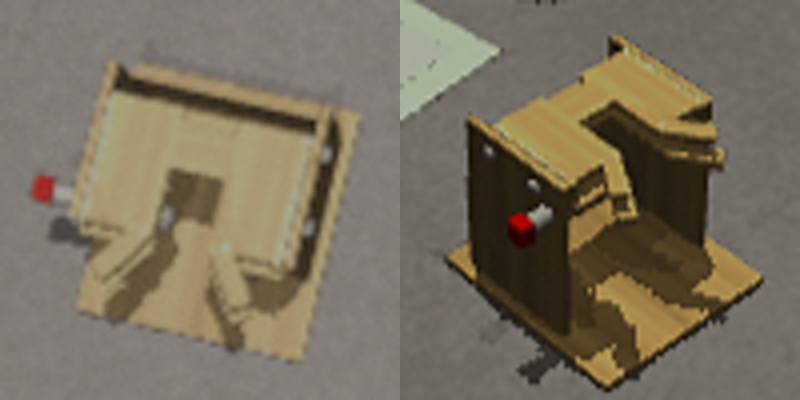

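The slot opens toward the robot (image down) and its blind end is visible at about (265,225); the red tab is on the left (+y). Now I'll fit yaw, slot axis and stop.

```bash
python3 - <<'E'
from h import *
from scipy.optimize import minimize_scalar
S=np.load("st.npz")
for n in("top","side"):
    a=S[n];a=a[np.isfinite(a).all(1)]
    t=a[(a[:,2]>.109)&(a[:,2]<.116)][:,:2]
    b=a[(a[:,2]>.0035)&(a[:,2]<.010)][:,:2]
    c0=np.array([.509,.204])
    # yaw: sharpest outer edges of cheek tops
    def rot(q,y):
        c,s=np.cos(y),np.sin(y);return (q-c0)@np.array([[c,-s],[s,c]])
    def f(y,q):
        r=rot(q,y);return np.ptp(np.percentile(r[:,1],[.7,99.3]))
    ys=np.radians(np.arange(-20,-8,.25))
    for nm,q in(("top",t),):
        v=[f(y,q) for y in ys];i=int(np.argmin(v));print(n,nm,np.degrees(ys[i]),v[i],np.round(v[max(0,i-8):i+9:4],4))
    for yaw in np.radians([-15,-14,-13]):
        r=rot(t,yaw);print("yaw",np.degrees(yaw),"x",np.percentile(r[:,0],[1,99]).round(4),"y",np.percentile(r[:,1],[1,99]).round(4))
        rowsx=np.arange(-.04,.06,.004)
        for x in rowsx:
            s=np.sort(r[abs(r[:,0]-x)<.0025][:,1])
            if len(s)<8: continue
            g=np.diff(s);k=np.argsort(g)[-2:]
            if abs(yaw-np.radians(-14))<1e-6: print("  x%.3f"%x,"y[%.4f %.4f]"%(s[0],s[-1]),[(s[j].round(4),s[j+1].round(4)) for j in sorted(k) if g[j]>.006])
E
```

```text
top top -14.500000000000002 0.10469867611354504 [0.1055 0.105  0.1047 0.1049 0.1051]
yaw -14.999999999999998 x [-0.0442  0.0434] y [-0.0531  0.0512]
yaw -14.0 x [-0.0442  0.0434] y [-0.0533  0.0512]
  x-0.040 y[-0.0376 0.0339] [(np.float64(-0.026), np.float64(0.0218))]
  x-0.036 y[-0.0340 0.0321] [(np.float64(-0.0207), np.float64(0.0185))]
  x-0.032 y[-0.0314 0.0297] [(np.float64(-0.0197), np.float64(0.016))]
  x-0.028 y[-0.0457 0.0439] [(np.float64(-0.0168), np.float64(0.0143)), (np.float64(0.0263), np.float64(0.0422))]
  x-0.024 y[-0.0533 0.0514] [(np.float64(-0.0154), np.float64(0.0123))]
  x-0.020 y[-0.0531 0.0514] [(np.float64(-0.0149), np.float64(0.0117))]
  x-0.016 y[-0.0539 0.0514] [(np.float64(-0.0144), np.float64(0.0126))]
  x-0.012 y[-0.0531 0.0518] [(np.float64(-0.0149), np.float64(0.0121))]
  x-0.008 y[-0.0542 0.0512] [(np.float64(-0.0141), np.float64(0.0125))]
  x-0.004 y[-0.0531 0.0511] [(np.float64(-0.0147), np.float64(0.0119))]
  x-0.000 y[-0.0542 0.0513] [(np.float64(-0.0143), np.float64(0.0122))]
  x0.004 y[-0.0532 0.0522] [(np.float64(-0.0149), np.float64(0.0119))
[... 1626 characters left out ...]
loat64(0.0015)), (np.float64(0.0015), np.float64(0.0135))]
  x0.008 y[-0.0522 0.0535] []
  x0.012 y[-0.0519 0.0544] []
  x0.016 y[-0.0506 0.0539] []
  x0.020 y[-0.0508 0.0538] []
  x0.024 y[-0.0516 0.0522] []
  x0.028 y[-0.0498 0.0535] [(np.float64(-0.0498), np.float64(-0.0423))]
  x0.032 y[-0.0529 0.0520] [(np.float64(-0.0137), np.float64(-0.0066))]
  x0.036 y[-0.0525 0.0523] [(np.float64(-0.0147), np.float64(0.013)), (np.float64(0.0317), np.float64(0.0386))]
  x0.040 y[-0.0504 0.0543] [(np.float64(-0.0468), np.float64(-0.0169)), (np.float64(-0.0169), np.float64(0.0486))]
  x0.044 y[-0.0522 0.0543] [(np.float64(-0.0449), np.float64(0.0484))]
yaw -13.0 x [-0.0444  0.0434] y [-0.0519  0.0534]
```

```bash
python3 -m pendant '[[9.31,-6.45,0,0,0,-7.56,1],[9.31,-6.45,0,0,0,-7.56,1],[9.31,-6.45,0,0,0,-7.56,1],[9.31,-6.45,0,0,0,-7.56,1],[9.31,-6.45,0,0,0,-7.56,1],[9.31,-6.45,0,0,0,-7.56,1],[9.31,-6.45,0,0,0,-7.56,1],[9.31,-6.45,0,0,0,-7.56,1],[9.31,-6.45,0,0,0,-7.56,1],[9.31,-6.45,0,0,0,-7.56,1]]' 40
```

```text
clock: 1.95
position: [0.5302, -0.167, 0.2455]
ee_rot: [0.789, 0.615, 0.001, -0.0]
ft_force: [-0.2, -0.0, 0.0]
grip_width: 0.995
grasp_force: 0.0
```

```bash
python3 -m pendant '[[0,0,0.5,0,0,0,1],[0,0,1,0,0,0,1],[0,0,1,0,0,0,1],[0,0,1,0,0,0,1],[0,0,1,0,0,0,1],[0,0,1,0,0,0,1],[0,0,1,0,0,0,1],[0,0,1,0,0,0,1],[0,0,1,0,0,0,1],[0,0,1,0,0,0,1]]'
python3 - <<'E'
from h import *
o=manip.get_obs();print(o["position"],R.from_quat(o["ee_rot"]).as_matrix().round(4))
E
```

```text
clock: 3.2
position: [0.5278, -0.1722, 0.1953]
ee_rot: [0.791, 0.612, -0.0, 0.0]
ft_force: [0.5, 0.3, -0.3]
grip_width: 0.999
grasp_force: 0.0
[ 0.52775488 -0.17223251  0.19528502] [[ 2.516e-01  9.678e-01 -1.000e-04]
 [ 9.678e-01 -2.516e-01 -1.000e-04]
 [-1.000e-04 -0.000e+00 -1.000e+00]]
```

```bash
python3 -m pendant '[[0,0,0.7,0,0,0,1],[0,0,1.4,0,0,0,1],[0,0,1.4,0,0,0,1],[0,0,1.4,0,0,0,1],[0,0,1.4,0,0,0,-1],[0,0,1.4,0,0,0,-1],[0,0,1.4,0,0,0,-1],[0,0,1.4,0,0,0,-1],[0,0,1.4,0,0,0,-1],[0,0,1.4,0,0,0,-1]]' 40
```

```text
clock: 4.45
position: [0.5277, -0.1722, 0.1253]
ee_rot: [0.791, 0.612, -0.0, -0.0]
ft_force: [0.2, -0.4, -0.6]
grip_width: 0.252
grasp_force: 50.2
```

```bash
python3 -m pendant '[[0,0,-0.3,0,0,0,-1],[0,0,-0.9,0,0,0,-1],[0,0,-1.6,0,0,0,-1],[0,0,-2.3,0,0,0,-1],[0,0,-3,0,0,0,-1],[0,0,-3,0,0,0,-1],[0,0,-3,0,0,0,-1],[0,0,-3,0,0,0,-1],[0,0,-3,0,0,0,-1],[0,0,-3,0,0,0,-1]]' 60
python3 - <<'E'
from h import *
for n in("top","side"):
    p,d=manip.camera(n);cv2.imwrite(f"pics/{n}1.png",p[:,:,::-1]);np.savez(f"{n}1.npz",p=p,d=d)
o=manip.get_obs();print(o["position"],o["ft_force"],o["grasp_force"])
m=np.load("side1.npz");hsv=cv2.cvtColor(m["p"],cv2.COLOR_RGB2HSV)
for n in("top","side"):
    z=np.load(f"{n}1.npz");p,d=z["p"],z["d"];P=np.full(p.shape,np.nan);k=d>0;P[k]=pts(n,d,k);hsv=cv2.cvtColor(p,cv2.COLOR_RGB2HSV)
    near=(np.hypot(P[...,0]-.5277,P[...,1]+.1722)<.035)
    for nm,q in(("org",(hsv[...,0]<14)&(hsv[...,1]>170)),("white",hsv[...,1]<80)):
        a=P[near&q&(P[...,2]>.12)&(P[...,2]<.26)]
        if len(a): print(n,nm,len(a),a.min(0).round(4),a.max(0).round(4),np.median(a,0).round(4))
E
```

```text
clock: 5.7
position: [0.5276, -0.1722, 0.2749]
ee_rot: [0.791, 0.612, -0.0, -0.0]
ft_force: [-0.6, -0.6, 0.2]
grip_width: 0.242
grasp_force: 65.7
[ 0.52773343 -0.17224258  0.27513288] [ 0.45794829  1.11586572 -1.181253  ] 65.72112277150154
top org 39 [ 0.5154 -0.1709  0.2011] [ 0.534  -0.1557  0.2595] [ 0.5237 -0.1629  0.2111]
top white 132 [ 0.5089 -0.1762  0.1946] [ 0.546  -0.1535  0.2474] [ 0.5292 -0.1618  0.2438]
side org 131 [ 0.5153 -0.1786  0.1917] [ 0.5373 -0.157   0.2598] [ 0.5247 -0.1638  0.2119]
side white 164 [ 0.5076 -0.1882  0.1672] [ 0.5464 -0.1501  0.2458] [ 0.5242 -0.1632  0.2311]
```

```bash
python3 - <<'E'
import cv2
b=cv2.imread("pics/side1.png")[30:180,320:480]
cv2.imwrite("pics/c2.png",cv2.resize(b,(640,600),interpolation=2))
E
```

```text
(no output)
```

View pics/c2.png

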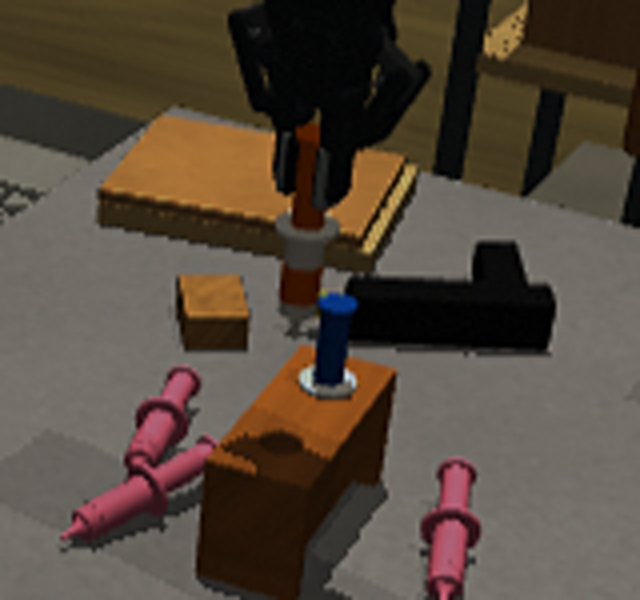

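The glue hangs straight in the jaws, but two pink look-alikes at left appear tipped; looking at the full view.

View pics/top1.png

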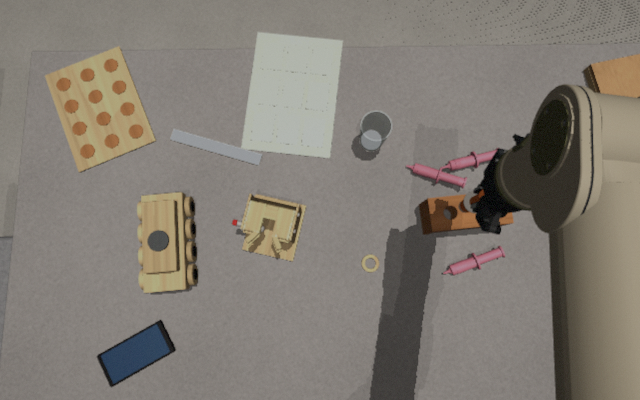

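```bash
python3 - <<'E'
from h import *
for i in(0,1):
  for n in("top","side"):
    z=np.load(f"{n}{i}.npz");p,d=z["p"],z["d"];P=np.full(p.shape,np.nan);k=d>0;P[k]=pts(n,d,k);hsv=cv2.cvtColor(p,cv2.COLOR_RGB2HSV)
    q=((hsv[...,0]>160)&(hsv[...,1]>90)&k&(P[...,2]>.004)).astype(np.uint8)
    c,l,s,_=cv2.connectedComponentsWithStats(q)
    for j in range(1,c):
        if s[j,4]>60: a=P[l==j];print(i,n,s[j],a.min(0).round(3),a.max(0).round(3))
E
```

```text
0 top [432 159  18  17 164] [ 0.613 -0.172  0.031] [ 0.643 -0.148  0.138]
0 top [397 173  14  15 119] [ 0.586 -0.091  0.031] [ 0.609 -0.068  0.136]
0 top [428 253  14  14 117] [ 0.418 -0.15   0.03 ] [ 0.444 -0.128  0.138]
0 side [340 112  21  63 677] [ 0.584 -0.181  0.004] [ 0.643 -0.066  0.138]
0 side [410 138  17  46 431] [ 0.418 -0.161  0.006] [ 0.456 -0.126  0.139]
1 top [445 152  49  18 246] [ 0.581 -0.291  0.016] [ 0.674 -0.173  0.34 ]
1 top [408 164  56  24 307] [ 0.591 -0.222  0.01 ] [ 0.649 -0.106  0.042]
1 top [444 246  57  29 247] [ 0.4   -0.293  0.011] [ 0.459 -0.175  0.04 ]
1 side [335 122  39  43 579] [ 0.559 -0.314  0.005] [ 0.681 -0.097  0.09 ]
1 side [425 145  15  37 335] [ 0.399 -0.302  0.004] [ 0.459 -0.174  0.041]
```

All three pinks fell the same way (−y), including one well away from the arm's path; they were balanced on their nozzles, and I leave them. Now over to in front of the mouth.

```bash
python3 -m pendant '[[0.9,-0.5,0,0,0,0,-1],[1.9,-1,0,0,0,0,-1],[2.9,-1.6,0,0,0,0,-1],[3.9,-2.1,0,0,0,0,-1],[4.9,-2.7,0,0,0,0,-1],[5.8,-3.2,0,0,0,0,-1],[6.6,-3.65,0,0,0,0,-1],[7.18,-3.95,0,0,0,0,-1],[7.18,-3.95,0,0,0,0,-1],[7.18,-3.95,0,0,0,0,-1]]'
python3 -m pendant '[[0,0,0.5,0,0,0,-1],[0,0,1.1,0,0,0,-1],[0,0,1.7,0,0,0,-1],[0,0,2.2,0,0,0,-1],[0,0,2.5,0,0,0,-1],[0,0,2.76,0,0,0,-1],[0,0,2.76,0,0,0,-1],[0,0,2.76,0,0,0,-1],[0,0,2.76,0,0,0,-1],[0,0,2.76,0,0,0,-1]]'
python3 - <<'E'
from h import *
for n in("top","side"):
    p,d=manip.camera(n);cv2.imwrite(f"pics/{n}2.png",p[:,:,::-1]);np.savez(f"{n}2.npz",p=p,d=d)
o=manip.get_obs();T=o["position"];print(o["clock"],T,o["ft_force"],R.from_quat(o["ee_rot"]).as_matrix().round(4)[0])
for n in("top","side"):
    z=np.load(f"{n}2.npz");p,d=z["p"],z["d"];P=np.full(p.shape,np.nan);k=d>0;P[k]=pts(n,d,k);hsv=cv2.cvtColor(p,cv2.COLOR_RGB2HSV)
    near=(np.hypot(P[...,0]-T[0],P[...,1]-T[1])<.03)
    yw=np.radians(-14.57);c,s=np.cos(yw),np.sin(yw);M=np.array([[c,-s],[s,c]])
    for nm,q in(("rod",(hsv[...,0]<14)&(hsv[...,1]>170)&(P[...,2]>.106)),("barrel",(hsv[...,0]<14)&(hsv[...,1]>170)&(P[...,2]<.099)),("flange",(P[...,2]>.09)&(P[...,2]<.116)&(hsv[...,1]<80))):
        a=P[near&q&(P[...,2]>.03)]
        if len(a): r=(a[:,:2]-T[:2])@M;print(n,nm,len(a),r.min(0).round(4),r.max(0).round(4),np.percentile(a[:,2],[2,50,98]).round(4))
b=cv2.imread("pics/side2.png")[150:290,250:410];a=cv2.imread("pics/top2.png")[170:310,210:370]
cv2.imwrite("pics/c3.png",cv2.hconcat([cv2.resize(a,(400,350),interpolation=2),cv2.resize(b,(400,350),interpolation=2)]))
E
```

```text
clock: 7.05
position: [0.4273, 0.2242, 0.2752]
ee_rot: [0.791, 0.611, -0.0, 0.0]
ft_force: [0.5, -0.3, -1.2]
grip_width: 0.246
grasp_force: 65.8
clock: 8.3
position: [0.4272, 0.225, 0.1377]
ee_rot: [0.791, 0.612, 0.0, 0.0]
ft_force: [-0.2, -0.0, -1.1]
grip_width: 0.244
grasp_force: 65.8
8.4 [0.42711455 0.22490682 0.13749667] [-0.95547675 -0.09285094 -1.27225181] [2.518e-01 9.678e-01 4.000e-04]
side rod 169 [-0.0161 -0.0104] [0.0129 0.0178] [0.1079 0.1436 0.1668]
side barrel 100 [-0.0141 -0.0078] [0.0049 0.0128] [0.0574 0.0692 0.0813]
side flange 146 [-0.0198 -0.0162] [0.0204 0.0202] [0.0921 0.106  0.1085]
```

View pics/c3.png

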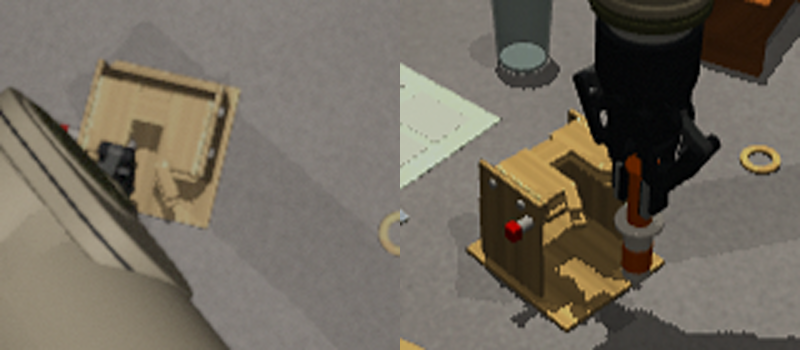

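```bash
python3 -m pendant '[[0,0.1,0,0,0,0,-1],[0,0.2,0,0,0,0,-1],[0,0.3,0,0,0,0,-1],[0,0.4,0,0,0,0,-1],[0,0.5,0,0,0,0,-1],[0,0.6,0,0,0,0,-1],[0,0.65,0,0,0,0,-1],[0,0.7,0,0,0,0,-1],[0,0.75,0,0,0,0,-1],[0,0.8,0,0,0,0,-1]]'
```

```text
clock: 9.65
position: [0.4658, 0.2148, 0.1373]
ee_rot: [0.791, 0.612, 0.0, 0.0]
ft_force: [-0.4, 0.2, 0.2]
grip_width: 0.236
grasp_force: 65.8
```

```bash
python3 -m pendant '[[0,0.03,0,0,0,0,-1],[0,0.06,0,0,0,0,-1],[0,0.09,0,0,0,0,-1],[0,0.12,0,0,0,0,-1],[0,0.15,0,0,0,0,-1],[0,0.18,0,0,0,0,-1],[0,0.21,0,0,0,0,-1],[0,0.24,0,0,0,0,-1],[0,0.27,0,0,0,0,-1],[0,0.3,0,0,0,0,-1]]'
```

```text
clock: 10.9
position: [0.4803, 0.211, 0.1373]
ee_rot: [0.791, 0.612, -0.0, 0.0]
ft_force: [-0.7, 0.4, 0.0]
grip_width: 0.244
grasp_force: 65.8
```

```bash
python3 -m pendant '[[0,0.015,0,0,0,0,-1],[0,0.03,0,0,0,0,-1],[0,0.045,0,0,0,0,-1],[0,0.06,0,0,0,0,-1],[0,0.075,0,0,0,0,-1],[0,0.09,0,0,0,0,-1],[0,0.105,0,0,0,0,-1],[0,0.12,0,0,0,0,-1],[0,0.135,0,0,0,0,-1],[0,0.15,0,0,0,0,-1]]'
```

```text
clock: 12.15
position: [0.4871, 0.2093, 0.1371]
ee_rot: [0.791, 0.612, -0.0, -0.0]
ft_force: [-3.1, 1.1, 0.2]
grip_width: 0.24
grasp_force: 65.7
```

```bash
python3 -m pendant '[[0,0.01,0,0,0,0,-1],[0,0.02,0,0,0,0,-1],[0,0.03,0,0,0,0,-1],[0,0.04,0,0,0,0,-1],[0,0.05,0,0,0,0,-1],[0,0.06,0,0,0,0,-1],[0,0.06,0,0,0,0,-1],[0,0.06,0,0,0,0,-1],[0,0.06,0,0,0,0,-1],[0,0.06,0,0,0,0,-1]]'
```

```text
clock: 13.4
position: [0.4891, 0.2089, 0.1369]
ee_rot: [0.791, 0.612, -0.001, -0.001]
ft_force: [-7.5, 1.5, 1.8]
grip_width: 0.244
grasp_force: 66.7
```

```bash
python3 -m pendant '[[0,0.01,0,0,0,0,-1],[0,0.02,0,0,0,0,-1],[0,0.03,0,0,0,0,-1],[0,0.04,0,0,0,0,-1],[0,0.04,0,0,0,0,-1],[0,0.04,0,0,0,0,-1],[0,0.04,0,0,0,0,-1],[0,0.04,0,0,0,0,-1],[0,0.04,0,0,0,0,-1],[0,0.04,0,0,0,0,-1]]'
```

```text
clock: 14.65
position: [0.4908, 0.2084, 0.1367]
ee_rot: [0.791, 0.612, -0.001, -0.001]
ft_force: [-8.1, 2.0, -0.4]
grip_width: 0.238
grasp_force: 67.5
```

```bash
python3 -m pendant '[[0,0.01,0,0,0,0,-1],[0,0.02,0,0,0,0,-1],[0,0.03,0,0,0,0,-1],[0,0.04,0,0,0,0,-1],[0,0.04,0,0,0,0,-1],[0,0.04,0,0,0,0,-1],[0,0.04,0,0,0,0,-1],[0,0.04,0,0,0,0,-1],[0,0.04,0,0,0,0,-1],[0,0.04,0,0,0,0,-1]]'
```

```text
clock: 15.9
position: [0.4927, 0.2079, 0.1366]
ee_rot: [0.791, 0.612, -0.001, -0.001]
ft_force: [-7.4, 2.3, -1.0]
grip_width: 0.24
grasp_force: 67.4
```

```bash
python3 -m pendant '[[0,0.01,0,0,0,0,-1],[0,0.02,0,0,0,0,-1],[0,0.03,0,0,0,0,-1],[0,0.04,0,0,0,0,-1],[0,0.05,0,0,0,0,-1],[0,0.06,0,0,0,0,-1],[0,0.06,0,0,0,0,-1],[0,0.06,0,0,0,0,-1],[0,0.06,0,0,0,0,-1],[0,0.06,0,0,0,0,-1]]'
```

```text
clock: 17.15
position: [0.4959, 0.2071, 0.1367]
ee_rot: [0.791, 0.612, -0.001, -0.001]
ft_force: [-6.9, 1.6, -2.0]
grip_width: 0.241
grasp_force: 66.9
```

```bash
python3 -m pendant '[[0,0.01,0,0,0,0,-1],[0,0.02,0,0,0,0,-1],[0,0.03,0,0,0,0,-1],[0,0.04,0,0,0,0,-1],[0,0.05,0,0,0,0,-1],[0,0.06,0,0,0,0,-1],[0,0.06,0,0,0,0,-1],[0,0.06,0,0,0,0,-1],[0,0.06,0,0,0,0,-1],[0,0.06,0,0,0,0,-1]]'
```

```text
clock: 18.4
position: [0.4992, 0.2063, 0.1368]
ee_rot: [0.791, 0.612, -0.001, -0.001]
ft_force: [-5.4, 1.7, -1.6]
grip_width: 0.242
grasp_force: 66.3
```

```bash
python3 -m pendant '[[0,0.01,0,0,0,0,-1],[0,0.02,0,0,0,0,-1],[0,0.03,0,0,0,0,-1],[0,0.04,0,0,0,0,-1],[0,0.05,0,0,0,0,-1],[0,0.06,0,0,0,0,-1],[0,0.06,0,0,0,0,-1],[0,0.06,0,0,0,0,-1],[0,0.06,0,0,0,0,-1],[0,0.06,0,0,0,0,-1]]'
```

```text
clock: 19.65
position: [0.503, 0.205, 0.1372]
ee_rot: [0.791, 0.612, -0.0, 0.0]
ft_force: [-3.4, 0.4, -2.5]
grip_width: 0.241
grasp_force: 66.4
```

```bash
python3 -m pendant '[[0,0.01,0,0,0,0,-1],[0,0.02,0,0,0,0,-1],[0,0.03,0,0,0,0,-1],[0,0.04,0,0,0,0,-1],[0,0.04,0,0,0,0,-1],[0,0.04,0,0,0,0,-1],[0,0.04,0,0,0,0,-1],[0,0.04,0,0,0,0,-1],[0,0.04,0,0,0,0,-1],[0,0.04,0,0,0,0,-1]]'
```

```text
clock: 20.9
position: [0.5051, 0.2047, 0.1374]
ee_rot: [0.791, 0.612, 0.0, 0.0]
ft_force: [-1.8, -0.3, 1.8]
grip_width: 0.24
grasp_force: 65.6
```

```bash
python3 -m pendant '[[0,0.01,0,0,0,0,-1],[0,0.02,0,0,0,0,-1],[0,0.03,0,0,0,0,-1],[0,0.03,0,0,0,0,-1],[0,0.03,0,0,0,0,-1],[0,0.03,0,0,0,0,-1],[0,0.03,0,0,0,0,-1],[0,0.03,0,0,0,0,-1],[0,0.03,0,0,0,0,-1],[0,0.03,0,0,0,0,-1]]'
```

```text
clock: 22.15
position: [0.5064, 0.2043, 0.1373]
ee_rot: [0.791, 0.612, 0.0, 0.0]
ft_force: [-0.2, 0.5, -0.9]
grip_width: 0.242
grasp_force: 65.9
```

```bash
python3 -m pendant '[[0,0.01,0,0,0,0,-1],[0,0.02,0,0,0,0,-1],[0,0.03,0,0,0,0,-1],[0,0.03,0,0,0,0,-1],[0,0.03,0,0,0,0,-1],[0,0.03,0,0,0,0,-1],[0,0.03,0,0,0,0,-1],[0,0.03,0,0,0,0,-1],[0,0.03,0,0,0,0,-1],[0,0.03,0,0,0,0,-1]]'
```

```text
clock: 23.4
position: [0.5077, 0.2039, 0.1373]
ee_rot: [0.791, 0.612, -0.0, -0.0]
ft_force: [-2.3, 1.3, 1.5]
grip_width: 0.24
grasp_force: 65.7
```

```bash
python3 -m pendant '[[0,0.005,0,0,0,0,-1],[0,0.01,0,0,0,0,-1],[0,0.015,0,0,0,0,-1],[0,0.015,0,0,0,0,-1],[0,0.015,0,0,0,0,-1],[0,0.015,0,0,0,0,-1],[0,0.015,0,0,0,0,-1],[0,0.015,0,0,0,0,-1],[0,0.015,0,0,0,0,-1],[0,0.015,0,0,0,0,-1]]'
```

```text
clock: 24.65
position: [0.5081, 0.204, 0.1373]
ee_rot: [0.791, 0.612, -0.0, -0.0]
ft_force: [-6.1, 1.3, 3.4]
grip_width: 0.245
grasp_force: 65.4
```

```bash
python3 -m pendant '[[0,0.004,0,0,0,0,-1],[0,0.008,0,0,0,0,-1],[0,0.008,0,0,0,0,-1],[0,0.008,0,0,0,0,-1],[0,0.008,0,0,0,0,-1],[0,0.008,0,0,0,0,-1],[0,0.008,0,0,0,0,-1],[0,0.008,0,0,0,0,-1],[0,0.008,0,0,0,0,-1],[0,0.008,0,0,0,0,-1]]'
python3 - <<'E'
from h import *
n="side";p,d=manip.camera(n);cv2.imwrite("pics/side3.png",p[:,:,::-1]);np.savez("side3.npz",p=p,d=d)
o=manip.get_obs();print(o["clock"],o["position"],o["ft_force"],o["torque"])
for i in(0,2,3):
    z=np.load(f"side{i}.npz");h=cv2.cvtColor(z["p"],cv2.COLOR_RGB2HSV);k=((h[...,0]<8)|(h[...,0]>174))&(h[...,1]>200)&(h[...,2]>100);k[:,:280]=0;k[:,310:]=0;k[:225]=0;k[255:]=0
    v,u=np.nonzero(k);print(i,len(u),u.mean(),v.mean(),pts("side",z["d"],k).mean(0).round(4))
E
```

```text
clock: 25.9
position: [0.5083, 0.204, 0.1373]
ee_rot: [0.791, 0.612, -0.0, -0.0]
ft_force: [-7.4, 1.6, 4.0]
grip_width: 0.244
grasp_force: 65.3
25.95 [0.50825765 0.20400648 0.13726637] [-6.070355    1.78942625  4.39174626] [ 0.30977091  1.63270501 -0.02493569]
0 18 294.6666666666667 239.94444444444446 [0.5124 0.2769 0.0948]
2 18 294.6666666666667 239.94444444444446 [0.5121 0.2772 0.0951]
3 19 294.63157894736844 240.05263157894737 [0.5121 0.2769 0.0946]
```

The red tab is back at its starting pixel, so the catch is shut. A touch more push to reach about 8–9 N.

```bash
python3 -m pendant '[[0,0.004,0,0,0,0,-1],[0,0.007,0,0,0,0,-1],[0,0.007,0,0,0,0,-1],[0,0.007,0,0,0,0,-1],[0,0.007,0,0,0,0,-1],[0,0.007,0,0,0,0,-1],[0,0.007,0,0,0,0,-1],[0,0.007,0,0,0,0,-1],[0,0.007,0,0,0,0,-1],[0,0.007,0,0,0,0,-1]]'
```

```text
clock: 27.2
position: [0.5084, 0.204, 0.1373]
ee_rot: [0.791, 0.612, -0.001, -0.0]
ft_force: [-8.4, 2.1, 4.4]
grip_width: 0.242
grasp_force: 65.3
```

```bash
python3 -m pendant '[[0,-0.004,0,0,0,0,-1],[0,-0.008,0,0,0,0,-1],[0,-0.012,0,0,0,0,-1],[0,-0.016,0,0,0,0,-1],[0,-0.02,0,0,0,0,-1],[0,-0.024,0,0,0,0,-1],[0,-0.028,0,0,0,0,-1],[0,-0.028,0,0,0,0,-1],[0,-0.028,0,0,0,0,-1],[0,-0.028,0,0,0,0,-1]]'
```

```text
clock: 28.45
position: [0.5079, 0.2038, 0.1372]
ee_rot: [0.791, 0.612, -0.0, 0.0]
ft_force: [-3.3, 1.6, 0.9]
grip_width: 0.239
grasp_force: 65.8
```

```bash
python3 -m pendant '[[0,-0.005,0,0,0,0,-1],[0,-0.01,0,0,0,0,-1],[0,-0.01,0,0,0,0,-1],[0,-0.01,0,0,0,0,-1],[0,-0.01,0,0,0,0,-0.45],[0,-0.01,0,0,0,0,-0.4],[0,-0.01,0,0,0,0,-0.3],[0,-0.01,0,0,0,0,0],[0,-0.01,0,0,0,0,0.6],[0,-0.01,0,0,0,0,0.6]]' 20
python3 -m pendant '[[0,0,0,0,0,0,0.6],[0,0,-0.2,0,0,0,0.6],[0,0,-0.6,0,0,0,0.6],[0,0,-1.2,0,0,0,0.6],[0,0,-1.8,0,0,0,0.6],[0,0,-2.4,0,0,0,0.6],[0,0,-2.8,0,0,0,0.6],[0,0,-2.8,0,0,0,0.6],[0,0,-2.8,0,0,0,0.6],[0,0,-2.8,0,0,0,0.6]]'
python3 - <<'E'
from h import *
n="side";p,d=manip.camera(n);cv2.imwrite("pics/c4.png",cv2.resize(p[140:290,240:400,::-1],(640,600),interpolation=2))
P=np.full(p.shape,np.nan);k=d>0;P[k]=pts(n,d,k);h=cv2.cvtColor(p,cv2.COLOR_RGB2HSV)
a=P[(h[...,0]<14)&(h[...,1]>170)&(P[...,2]>.115)&(P[...,2]<.19)&(np.hypot(P[...,0]-.508,P[...,1]-.204)<.05)]
print(len(a),a.min(0),a.max(0))
for lo in(.12,.14,.16): b=a[(a[:,2]>lo-.006)&(a[:,2]<lo+.006)];print(lo,b.mean(0) if len(b) else 0)
k=((h[...,0]<8)|(h[...,0]>174))&(h[...,1]>200)&(h[...,2]>100);k[:,:280]=0;k[:,310:]=0;k[:225]=0;k[255:]=0
v,u=np.nonzero(k);print(len(u),u.mean(),v.mean())
E
```

```text
clock: 29.7
position: [0.5076, 0.204, 0.1374]
ee_rot: [0.791, 0.612, 0.0, 0.0]
ft_force: [-0.7, -0.2, -0.8]
grip_width: 0.797
grasp_force: 0.0
clock: 30.95
position: [0.5071, 0.2038, 0.2766]
ee_rot: [0.791, 0.612, -0.001, -0.0]
ft_force: [-0.4, 0.3, -1.2]
grip_width: 0.796
grasp_force: 0.0
237 [0.49295217 0.18973708 0.11575501] [0.51712392 0.21943418 0.16428371]
0.12 [0.50231681 0.2091337  0.12037764]
0.14 [0.50294629 0.209704   0.14028809]
0.16 [0.50491489 0.20596645 0.16129128]
19 294.63157894736844 240.05263157894737
```

View pics/c4.png

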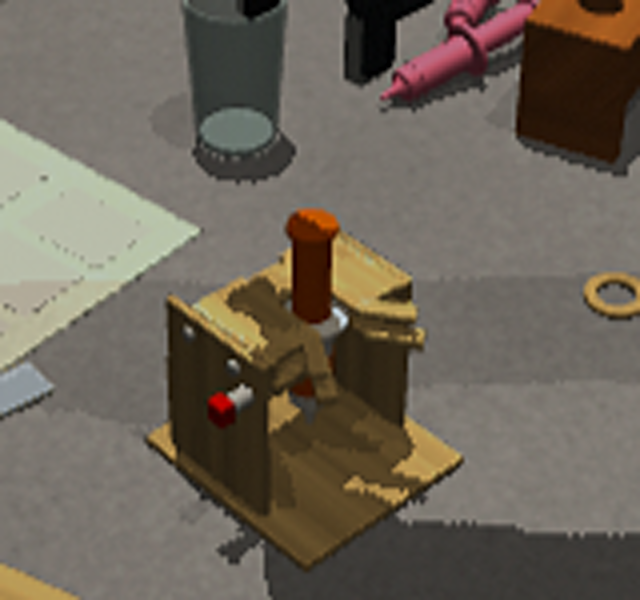

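The syringe stands upright in the slot with its flange between the plates. The tab is at its shut position and the gripper is clear.

```bash
python3 -c "
from workcell import manip
print(manip.hand_in())"
```

```text
the job is handed in; nothing more can be done
None
```

The orange glue syringe is home in the stand: pressed to the stop at about 8.5 N, catch shut, push eased off, released and handed in at about 31 s. I didn't touch the blue syringe, glass, model or ring, but the three pink look-alikes fell over early in the run, apparently on their own since I felt no contact.

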